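# Put the model-car battery packs on charge

## Task

Put all four battery packs on charge: set each one down between the walls of the black cradle made for its size, lengthwise and resting on the cradle's floor - the three flat packs lying flat by length, and the thin one stuck in the gap between the charger and the power supply standing on its edge in the narrow high-walled cradle. Leave the speed controller and the wheel where they are, and let go of everything at the end.

Things in the scene. Friction and masses are not known exactly. Their poses are not given: they have to be found in the camera images.
- pack_long: A long battery pack lying flat: grey rounded box with thin dark ribs and black end caps, 132 mm long (its x axis) x 44 wide (y) x 26 high. Origin at the centre of its underside, z up. Either way round is fine. About 300 g.
- pack_medium: A medium-length battery pack lying flat: grey rounded box with thin dark ribs and black end caps, 96 mm long (its x axis) x 44 wide (y) x 26 high. Origin at the centre of its underside, z up. Either way round is fine. About 220 g.
- pack_small: A short battery pack lying flat: grey rounded box with thin dark ribs and black end caps, 64 mm long (its x axis) x 44 wide (y) x 26 high. Origin at the centre of its underside, z up. Either way round is fine. About 140 g.
- pack_edge: Thin grey pack on its long edge in the 28 mm gap between charger and power supply: 85 mm long (x, along the gap) x 24 thick (y) x 55 high (z). Origin: centre of its underside, at first 26 mm above the bench. Charger and supply are fixed boxes, 110 long, 55 high, reaching 86 mm to -y and 66 mm to +y of the gap's middle; the pack's top 26 mm stand out, both faces free. About 200 g.
- cradle_long: The longest black charging cradle, fixed: a pocket 148 x 60 mm inside (length along its x axis, width along y), 156 x 68 mm outside, pale floor 4 mm above the bench, end walls and corner ribs rising 10 mm above that floor; the long sides are open over the middle 60 mm, down to the floor, for fingers. Origin at the centre of its underside, on the bench. For the 132 mm pack.
- cradle_medium: The middle-sized black charging cradle, fixed: a pocket 112 x 60 mm inside (length along its x axis, width along y), 120 x 68 mm outside, pale floor 4 mm above the bench, end walls and corner ribs rising 10 mm above that floor; the long sides are open over the middle 60 mm, down to the floor, for fingers. Origin at the centre of its underside, on the bench. For the 96 mm pack.
- cradle_small: The shortest black charging cradle, fixed: a pocket 80 x 60 mm inside (length along its x axis, width along y), 88 x 68 mm outside, pale floor 4 mm above the bench, end walls and corner ribs rising 10 mm above that floor; the long sides are open over the middle 50 mm, down to the floor, for fingers. Origin at the centre of its underside, on the bench. For the 64 mm pack.
- cradle_edge: The narrow, high-walled black charging cradle, fixed: a pocket 101 x 40 mm inside (length along its x axis, width along y), 109 x 48 mm outside, pale floor 4 mm above the bench, end walls and corner ribs rising 20 mm above that floor; the long sides are open over the middle 50 mm, down to the floor, for fingers. Origin at the centre of its underside, on the bench. For the thin pack, on edge.
- speed_controller: Not a battery: a black motor speed controller with a row of aluminium cooling fins on top, 58 (x) x 40 (y) x 29 mm high, loose among the packs. Origin at the centre of its underside. To be left where it is.
- wheel: Not a battery: a black model-car wheel with a white rim lying flat, 62 mm across, 30 mm high, loose at one side of the bench. Origin at the centre of its underside. To be left where it is.

How it is judged:
At the end, for the whole second after the job is handed in: Each pack rests on the floor of its own cradle (underside 1 to 7.5 mm above the bench), within 12 mm of the cradle's centre along its length and its width, lengthwise within 0.25 rad (0.3 for the short one), level within 0.12 rad (the thin one on its long edge), released and at rest (x of pack_long in the frame of cradle_long between -0.012 and 0.012 m and y of pack_long in the frame of cradle_long between -0.012 and 0.012 m and z of pack_long in the frame of cradle_long between 0.001 and 0.0075 m and angle between the x axis of pack_long and the x axis of cradle_long, either way round below 0.25 rad and angle between each of pack_long, pack_medium, pack_small, pack_edge's own z axis and vertical below 0.12 rad and linear speed of each of pack_long, pack_medium, pack_small, pack_edge below 0.02 m/s and angular speed of each of pack_long, pack_medium, pack_small, pack_edge below 0.2 rad/s and x of pack_medium in the frame of cradle_medium between -0.012 and 0.012 m and y of pack_medium in the frame of cradle_medium between -0.012 and 0.012 m and z of pack_medium in the frame of cradle_medium between 0.001 and 0.0075 m and angle between the x axis of pack_medium and the x axis of cradle_medium, either way round below 0.25 rad and x of pack_small in the frame of cradle_small between -0.012 and 0.012 m and y of pack_small in the frame of cradle_small between -0.012 and 0.012 m and z of pack_small in the frame of cradle_small between 0.001 and 0.0075 m and angle between the x axis of pack_small and the x axis of cradle_small, either way round below 0.3 rad and x of pack_edge in the frame of cradle_edge between -0.012 and 0.012 m and y of pack_edge in the frame of cradle_edge between -0.012 and 0.012 m and z of pack_edge in the frame of cradle_edge between 0.001 and 0.0075 m and angle between the x axis of pack_edge and the x axis of cradle_edge, either way round below 0.25 rad); the robot touches nothing.
It fails at once if the speed controller is pushed more than 15 mm from its place (distance of speed_controller from where it was at the start of the episode above 0.015 m).
It fails at once if the wheel is pushed more than 15 mm from its place (distance of wheel from where it was at the start of the episode above 0.015 m).
It also fails if it takes over 120 s, if anything falls off the work surface, if the arm or the gripper's body presses on something with over 40 N, if the wrist force passes 120 N, or if a joint passes its speed limit or range.

## Robot

A 6-joint arm with a two-finger parallel gripper is mounted at the origin on the work surface. World frame = base frame: x ahead of the robot, y to its left, z up, the work surface at z = 0. Lengths are in m, angles in rad, forces in N, time in s.
With the tool pointing down it reaches from about 0.35 to 0.85 m from the base axis. Payload 8.1 kg.
Tool frame: the origin (TCP) lies at the very end of the fingers, on their centre line; the grasp point (between the pads) lies 19 mm behind it (robot.pinch_z is the distance from the TCP to the grasp point, in m); x points along the fingers, z is the direction in which the jaws open and shut, and the axes are right-handed (so a half turn about x gives the same grasp; the last joint's range is limited). The gripper opens to 93 mm and grips with 3 to 60 N. Pads are 15 mm wide; open, the fingers measure 128 mm over their backs; the gripper's body (75 mm by 188 mm) begins 65 mm behind the grasp point.
Start: joints at [-1.338, 0.13, 1.488, -0, 1.523, -0.085], TCP at [0.188, -0.57, 0.219] pointing down, gripper open.
Joint ranges: [-2.96, 2.96], [-0.89, 2.26], [0.02, 2.5], [-1.34, 4.48], [0, 2.73], [-2.66, 2.66]. Speed limits (rad/s): [2.39, 2.39, 2.79, 3.14, 3.14, 3.14].

## Interface

Orientations are given as a rotation vector (axis times angle).
In Python, from plant import robot, optics, ticket gives the robot as it stands.
- The arm moves only by the tool jog_arm, never from a script. Its argument "targets" is a list of rows, each a list of 7 numbers: the shift along the tool's x, y, z in cm, then the turn, a rotation vector about the tool's x, y, z in degrees, then the closure, from 0 (fully open) to 1 (shut). In form: [[dx, dy, dz, ax, ay, az, grip], ...]. A call has 1 to 5 rows; each row is the pose to reach, as a shift and turn from the pose measured when the call began, along the tool's axes at that moment; what a row does not reach only later rows make up. A row lasts 1/8 s, in which the tool goes at most 62.5 mm and 10.7 degrees, less where a joint would pass 70% of its speed; a pose out of reach is approached as far as the arm can. A call with a gripper value outside its range is refused whole. The fingers move at their own pace and stop on an object; "squeeze" is the grip in N (left out, the last holds). Time passes only in rows, so rows that repeat a pose let the fingers close. It gives the time, the measured TCP pose, the force and the opening at its end, in the units of the state.
- robot.read_state(): the state, without advancing time (a new reading comes with each control period).
- optics.read_camera(name): name is "side" or "top"; returns a dict with "frame" (400x640x3 uint8, red, green, blue), "vertical_fov" (degrees; the focal length in pixels is half the picture's height over the tangent of half this angle, whatever the lens; pixels are square), "cx", "cy" (the principal point, pixels), "R" (3x3) and "t" (3): a world point X has camera coordinates R X + t. Camera axes: x right, y down, z forward; pixel columns grow to the right and rows downward; lengths in m; the calibration is good to about 2 mm. A picture is of the moment at which its call begins. There is no depth.
- ticket.close_job(): hands the job in, once; it reports no verdict.
The state is a dict: "t": time; "q": joint angles; "dq": joint speeds; "joint_torque": joint torques, N m; "tool_pos": TCP position; "orientation": TCP orientation; "force": force on the tool from outside, world axes, zero at the start; "wrist_torque": the same for the moment, N m; "opening": finger opening in m.
Only numpy, scipy, OpenCV 4.12 (cv2) and the standard library are available. Lean on these libraries where they do the work, as an engineer would, in place of code of your own. Each camera call takes 0.05 s, during which the arm holds its last target.

## Working session

There is one attempt and no reset: what is moved stays moved. The work goes in short steps, Python scripts to look and compute and a tool call to move; the robot and the scene stay as the last step left them, time stands still between calls to the robot, and variables do not carry over. Pictures are saved under pics/ and viewed, and the job is handed in when it is done.

Besides the shell and the picture viewer there is one more tool, called after ">>>" as name([rows], argument=value, ...), one row to a line, values as JSON. jog_arm: Moves the arm, as the interface text tells. Its arguments: {"type":"object","properties":{"targets":{"type":"array"},"squeeze":{"type":"number"}},"required":["targets"]}

```bash
ls -la; mkdir -p pics
python3 - <<'E'
from plant import robot, optics, ticket
import cv2,numpy as np
print(robot.read_state(), robot.pinch_z)
for n in("top","side"):
    c=optics.read_camera(n)
    print(n,c["vertical_fov"],c["cx"],c["cy"],c["R"],c["t"])
    cv2.imwrite(f"pics/{n}0.png",c["frame"][:,:,::-1])
    np.savez(f"{n}0.npz",**c)
E
```

```text
total 12
drwxr-xr-x  3 agent agent 4096 Dec  7 14:21 .
drwxr-xr-x 23 root  root  4096 Dec  7 14:21 ..
drwxr-xr-x  2 agent agent 4096 Dec  7 14:21 pics
{'t': 0.0, 'q': array([-1.33839573e+00,  1.31185138e-01,  1.48929155e+00, -8.01408110e-08,
        1.52300083e+00, -8.54036630e-02]), 'dq': array([-0.00052385, -0.00109215, -0.00216385, -0.00025901, -0.00054132,
        0.0024681 ]), 'joint_torque': array([-2.31836413e-03, -5.59851766e+01, -4.91755664e+01,  7.66095263e-02,
        3.57118074e-02, -1.51521290e-04]), 'tool_pos': array([ 0.18737373, -0.56938059,  0.2175664 ]), 'orientation': array([ 0.9732001 ,  1.34441442, -0.97115849]), 'force': array([ 0.2911428 ,  0.67930548, -0.12295362]), 'wrist_torque': array([-0.00512183,  0.01787253,  0.06310768]), 'opening': 0.09297482297477083} 0.0188
top 44.79924833978401 308.3932863715713 198.96724164279303 [[-0.01855523 -0.9997487  -0.01257974]
 [-0.98998284  0.02013238 -0.13974498]
 [ 0.13996313  0.00986072 -0.99010762]] [0.01817997 0.57124789 1.27863655]
side 48.45058206469937 313.6740382181864 203.6939632204624 [[ 0.98076193 -0.19503499  0.00820967]
 [-0.08736078 -0.4761389  -0.87501991]
 [ 0.17456844  0.85746901 -0.48401731]] [-0.5350304   0.0989218   1.03033876]
```

View pics/top0.png

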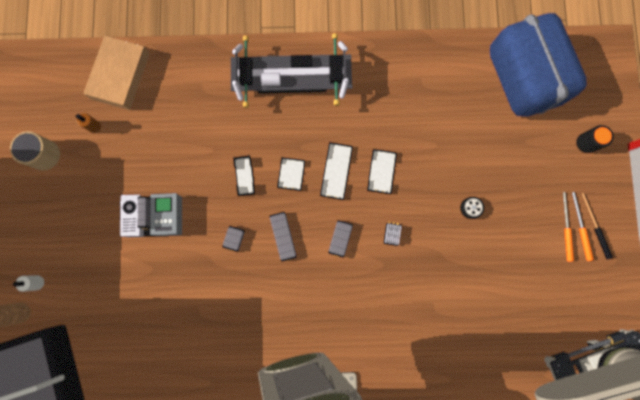

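View pics/side0.png

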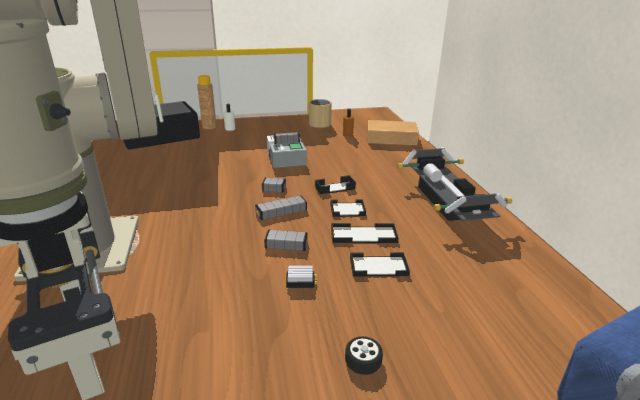

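Run:
```python
import cv2
a=cv2.imread("pics/top0.png"); 
cv2.imwrite("pics/top_crop.png",cv2.resize(a[130:275,110:310],None,fx=4,fy=4,interpolation=cv2.INTER_CUBIC))
cv2.imwrite("pics/top_crop2.png",cv2.resize(a[130:275,260:430],None,fx=4,fy=4,interpolation=cv2.INTER_CUBIC))
b=cv2.imread("pics/side0.png"); 
cv2.imwrite("pics/side_crop.png",cv2.resize(b[120:295,240:420],None,fx=3.4,fy=3.4,interpolation=cv2.INTER_CUBIC))
```

```text
(no output)
```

View pics/top_crop.png

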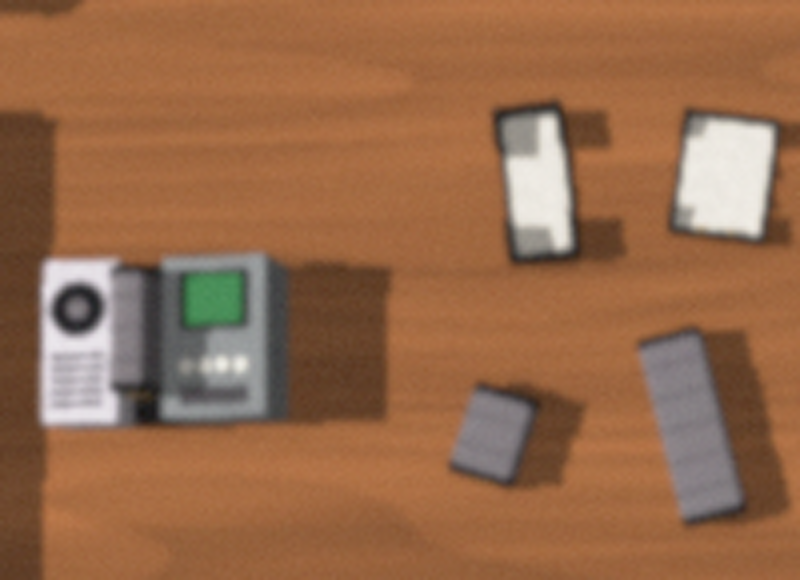

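View pics/top_crop2.png

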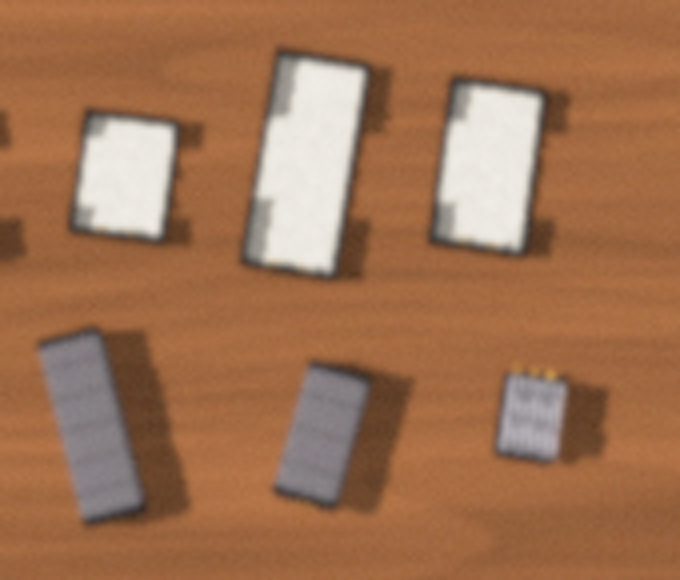

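View pics/side_crop.png

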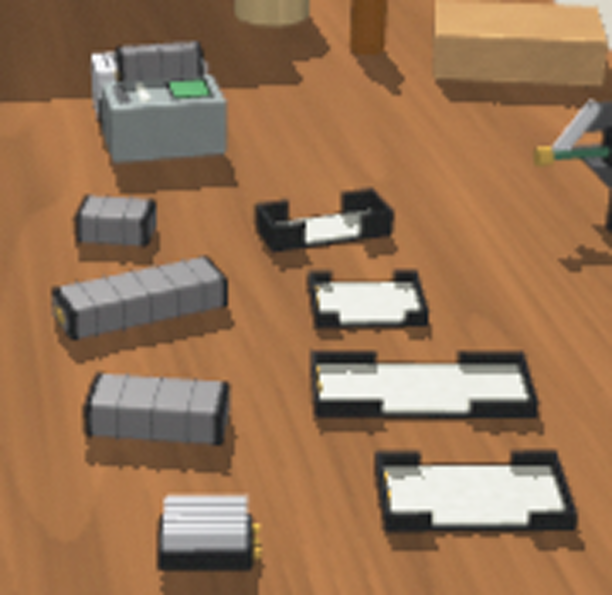

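```bash
cat > h.py <<'E'
import numpy as np,cv2
from scipy.optimize import least_squares
def cam(c):
    return dict(f=200/np.tan(np.radians(float(c["vertical_fov"])/2)),cx=float(c["cx"]),cy=float(c["cy"]),R=np.array(c["R"]),t=np.array(c["t"]))
def proj(c,X):
    p=np.atleast_2d(X)@c["R"].T+c["t"]; return np.c_[c["f"]*p[:,0]/p[:,2]+c["cx"],c["f"]*p[:,1]/p[:,2]+c["cy"]]
def unproj(c,uv,z):
    uv=np.atleast_2d(uv); d=np.c_[(uv[:,0]-c["cx"])/c["f"],(uv[:,1]-c["cy"])/c["f"],np.ones(len(uv))]@c["R"]
    C=-c["R"].T@c["t"]; s=(z-C[2])/d[:,2]; return C+s[:,None]*d
def rect(p,L,W,z):
    x,y,a=p; q=np.array([[L,W],[L,-W],[-L,-W],[-L,W]])/2
    r=np.array([[np.cos(a),-np.sin(a)],[np.sin(a),np.cos(a)]]); return np.c_[q@r.T+[x,y],np.full(4,z)]
E
cat > fit.py <<'E'
from h import *
top=cam(np.load("top0.npz")); side=cam(np.load("side0.npz"))
c1=lambda P:(np.array(P)+.5)/4-.5+[110,130]
c2=lambda P:(np.array(P)+.5)/4-.5+[260,130]
O=dict(
 cr_edge=(c1([(495,110),(560,102),(578,253),(514,262)]),.109,.048,.024),
 cr_small=(c1([(686,109),(777,121),(764,242),(669,229)]),.088,.068,.014),
 cr_long=(c2([(279,49),(370,66),(335,277),(241,264)]),.156,.068,.014),
 cr_med=(c2([(454,76),(546,92),(525,254),(430,242)]),.120,.068,.014),
 p_small=(c1([(478,383),(540,400),(512,487),(450,467)]),.064,.044,.022),
 p_long=(c1([(638,345),(698,326),(746,508),(686,523)]),.132,.044,.022),
 p_med=(c2([(313,360),(371,376),(337,507),(275,490)]),.096,.044,.022),
 p_edge=(c1([(112,266),(158,266),(155,388),(111,388)]),.085,.024,.081),
 chg=(c1([(42,260),(268,253),(268,418),(43,425)]),.110,.152,.055),
 esc=(c2([(507,372),(570,378),(556,463),(497,455)]),.058,.040,.025))
import sys
res={}
s=cv2.imread("pics/side0.png"); s=cv2.resize(s[120:295,240:420],None,fx=4.4,fy=4.4,interpolation=cv2.INTER_CUBIC)[:, :800]
tt=cv2.imread("pics/top0.png"); tt=cv2.resize(tt[130:275,110:430],None,fx=2.5,fy=2.5,interpolation=cv2.INTER_CUBIC)
for n,(px,L,W,z) in O.items():
    w=unproj(top,px,z)  # order TL,TR,BR,BL ; TL= +x +y
    l1=np.linalg.norm(w[0]-w[3]),np.linalg.norm(w[1]-w[2]);l2=np.linalg.norm(w[0]-w[1]),np.linalg.norm(w[3]-w[2])
    r=least_squares(lambda p:(rect(p,L,W,z)-w)[:,:2].ravel(),[*w.mean(0)[:2],0])
    res[n]=r.x
    print(n,np.round(r.x,4),"rms mm",round(1000*np.sqrt(np.mean(r.fun**2)),1),"len",np.round(l1,3),L,"wid",np.round(l2,3),W)
    q=(proj(side,rect(r.x,L,W,z))-[240,120]+.5)*4.4
    cv2.polylines(s,[q.astype(int)],1,(0,255,0),1)
    q=(proj(top,rect(r.x,L,W,z))-[110,130]+.5)*2.5
    cv2.polylines(tt,[q.astype(int)],1,(0,255,0),1)
print("wheel",unproj(top,[473,208],.03))
cv2.imwrite("pics/ov_side.png",s[:600]);cv2.imwrite("pics/ov_side2.png",s[180:]);cv2.imwrite("pics/ov_top.png",tt)
E
python3 fit.py
```

```text
cr_edge [0.6447 0.1853 0.1183] rms mm 1.1 len [0.108 0.108] 0.109 wid [0.046 0.045] 0.048
cr_small [ 0.6484  0.0556 -0.1433] rms mm 1.2 len [0.086 0.086] 0.088 wid [0.065 0.067] 0.068
cr_long [ 0.6542 -0.0719 -0.1918] rms mm 1.4 len [0.155 0.152] 0.156 wid [0.065 0.066] 0.068
cr_med [ 0.6498 -0.199  -0.173 ] rms mm 1.3 len [0.119 0.116] 0.12 wid [0.065 0.066] 0.068
p_small [ 0.4702  0.214  -0.3131] rms mm 1.2 len [0.06  0.062] 0.064 wid [0.044 0.045] 0.044
p_long [0.4739 0.0795 0.2501] rms mm 1.8 len [0.126 0.129] 0.132 wid [0.043 0.042] 0.044
p_med [ 0.4654 -0.0786 -0.2951] rms mm 1.5 len [0.092 0.092] 0.096 wid [0.041 0.043] 0.044
p_edge [0.5418 0.4427 0.0098] rms mm 2.5 len [0.081 0.081] 0.085 wid [0.031 0.029] 0.024
chg [0.5367 0.4374 0.018 ] rms mm 0.9 len [0.112 0.111] 0.11 wid [0.153 0.151] 0.152
esc [ 0.4733 -0.2201 -0.1674] rms mm 1.0 len [0.057 0.059] 0.058 wid [0.043 0.04 ] 0.04
wheel [[ 0.53902255 -0.44009745  0.03      ]]
```

```bash
sleep 1
```

```text
(no output)
```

View pics/ov_side.png

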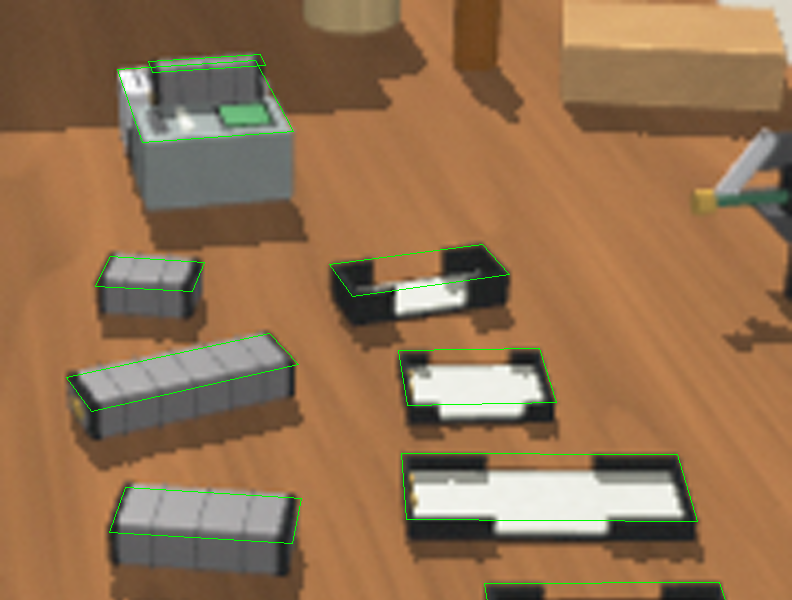

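View pics/ov_top.png

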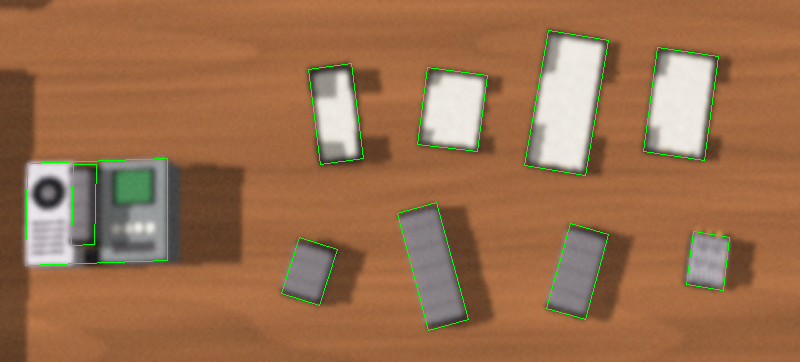

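```bash
cat > go.py <<'E'
import sys,numpy as np
from scipy.spatial.transform import Rotation as Ro
from plant import robot
# usage: go.py x y z yaw(of object x axis)
s=robot.read_state(); R=Ro.from_rotvec(s["orientation"]).as_matrix()
print("t %.2f pos %s open %.4f F %s q %s"%(s["t"],np.round(s["tool_pos"],4),s["opening"],np.round(s["force"],1),np.round(s["q"],2)))
print("yaw(obj x) now %.3f  tilt %.4f"%(np.arctan2(-R[0,2],R[1,2]),np.arccos(-R[2,0])))
if len(sys.argv)>4:
    x,y,z,a=map(float,sys.argv[1:5])
    best=None
    for sg in(1,-1):
        zz=sg*np.array([-np.sin(a),np.cos(a),0]);xx=np.array([0,0,-1.]);T=np.c_[xx,np.cross(zz,xx),zz]
        v=Ro.from_matrix(R.T@T).as_rotvec(degrees=True)
        if best is None or np.linalg.norm(v)<np.linalg.norm(best):best=v
    d=R.T@(np.array([x,y,z])-s["tool_pos"])*100
    print("jog",np.round(d,2),np.round(best,1))
E
python3 go.py 0.4654 -0.0786 0.12 -0.295
```

```text
t 0.10 pos [ 0.1874 -0.5695  0.2177] open 0.0932 F [0.3 0.6 0.3] q [-1.34  0.13  1.49  0.    1.52 -0.09]
yaw(obj x) now -2.824  tilt 0.0017
jog [  9.84  41.74 -37.93] [35.1 -0.1  0. ]
```

>>> jog_arm([
  [6,41.7,-37.9,35,0,0,0],
  [6,41.7,-37.9,35,0,0,0],
  [6,41.7,-37.9,35,0,0,0],
  [6,41.7,-37.9,35,0,0,0],
  [6,41.7,-37.9,35,0,0,0],
], squeeze=20)

```text
t: 0.72
tool_pos: [0.3396, -0.3, 0.1853]
orientation: [1.424, 1.057, -1.422]
force: [0.7, -0.4, 0.3]
opening: 0.0927
```

```bash
cd .;python3 go.py 0.4654 -0.0786 0.12 -0.295
```

```text
t 0.72 pos [ 0.3396 -0.3     0.1853] open 0.0927 F [ 0.7 -0.4  0.3] q [-0.84 -0.26  1.92  0.    1.48  1.03]
yaw(obj x) now 2.847  tilt 0.0019
jog [  6.56   5.62 -24.83] [ 0.  -0.1  0.1]
```

>>> jog_arm([
  [6.5,5.6,-24.8,0,0,0,0],
  [6.5,5.6,-24.8,0,0,0,0],
  [6.5,5.6,-24.8,0,0,0,0],
  [6.5,5.6,-24.8,0,0,0,0],
  [6.5,5.6,-24.8,0,0,0,0],
])

```text
t: 1.35
tool_pos: [0.4651, -0.0754, 0.119]
orientation: [1.42, 1.062, -1.421]
force: [-0.3, -1.6, -0.2]
opening: 0.093
```

```bash
cd .;python3 go.py 0.4654 -0.0786 0.006 -0.295
python3 - <<'E'
from plant import optics
import cv2,numpy as np
c=optics.read_camera("side");cv2.imwrite("pics/s1.png",cv2.resize(c["frame"][100:320,200:440,::-1],None,fx=2.7,fy=2.7,interpolation=cv2.INTER_CUBIC))
E
```

```text
t 1.35 pos [ 0.4651 -0.0754  0.119 ] open 0.0930 F [-0.3 -1.6 -0.2] q [-0.27 -0.15  1.95  0.    1.34  1.59]
yaw(obj x) now 2.851  tilt 0.0042
jog [11.3   0.16  0.32] [ 0.3 -0.1  0.2]
```

View pics/s1.png

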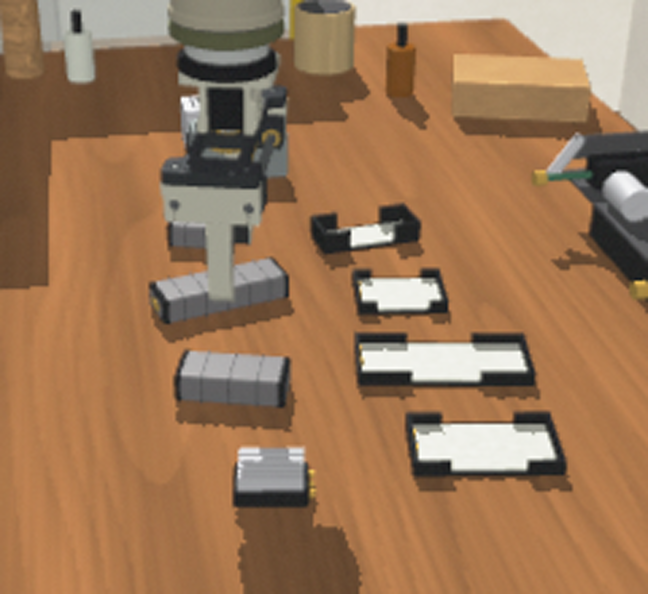

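```bash
cd .;python3 - <<'E'
from h import *
side=cam(np.load("side0.npz"))
print(proj(side,[[.4654-.0163,-.0786-.0536,.12],[.4654-.0186,-.0786-.0612,.12]]))
E
```

```text
[[281.52052784 212.05523891]
 [280.91189689 213.94224639]]
```

>>> jog_arm([
  [8,0.1,0.3,0,0,0,0],
  [8,0.1,0.3,0,0,0,0],
  [8,0.1,0.3,0,0,0,0],
])

```text
t: 1.78
tool_pos: [0.4631, -0.0794, 0.0376]
orientation: [1.42, 1.064, -1.425]
force: [0.4, -0.2, 0.4]
opening: 0.0925
```

```bash
cd .;python3 go.py 0.4654 -0.0786 0.006 -0.295
```

```text
t 1.77 pos [ 0.4631 -0.0794  0.0376] open 0.0925 F [ 0.4 -0.2  0.4] q [-0.28 -0.04  2.01  0.    1.18  1.58]
yaw(obj x) now 2.849  tilt 0.0074
jog [ 3.15  0.22 -0.14] [ 0.2 -0.1  0.4]
```

>>> jog_arm([
  [3.1,0.2,-0.1,0,0,0.4,0],
  [3.1,0.2,-0.1,0,0,0.4,0],
  [3.1,0.2,-0.1,0,0,0.4,1],
  [3.1,0.2,-0.1,0,0,0.4,1],
  [3.1,0.2,-0.1,0,0,0.4,1],
], squeeze=20)

```text
t: 2.4
tool_pos: [0.4659, -0.0792, 0.0077]
orientation: [1.423, 1.056, -1.419]
force: [0.2, 0.5, 0.7]
opening: 0.0677
```

>>> jog_arm([
  [0,0,0,0,0,0,1],
  [0,0,0,0,0,0,1],
  [0,0,0,0,0,0,1],
])

```text
t: 2.78
tool_pos: [0.4661, -0.0791, 0.0079]
orientation: [1.424, 1.056, -1.419]
force: [0.2, 0.9, 1.8]
opening: 0.0439
```

```bash
cd .;python3 go.py 0.6498 -0.199 0.09 -0.173
```

```text
t 2.77 pos [ 0.4661 -0.0791  0.0079] open 0.0439 F [0.2 0.9 1.8] q [-0.28  0.    2.03  0.    1.11  1.58]
yaw(obj x) now 2.849  tilt 0.0028
jog [-8.19 21.06  6.18] [-6.8 -0.1 -0.1]
```

>>> jog_arm([
  [0,0,0,0,0,0,1],
  [-4,0,0,0,0,0,1],
  [-8,0,0,0,0,0,1],
  [-8,0,0,0,0,0,1],
])

```text
t: 3.28
tool_pos: [0.4683, -0.08, 0.0909]
orientation: [1.426, 1.051, -1.414]
force: [0.7, -0.4, -2.9]
opening: 0.0439
```

```bash
cd .;python3 go.py 0.6498 -0.199 0.08 -0.173
```

```text
t 3.27 pos [ 0.4683 -0.08    0.0909] open 0.0439 F [ 0.7 -0.4 -2.9] q [-0.28 -0.12  1.98  0.    1.27  1.58]
yaw(obj x) now 2.849  tilt 0.0081
jog [ 1.24 20.8   6.18] [-6.8 -0.1 -0.5]
```

>>> jog_arm([
  [1,20.8,6.2,-6.8,0,-0.5,1],
  [1,20.8,6.2,-6.8,0,-0.5,1],
  [1,20.8,6.2,-6.8,0,-0.5,1],
  [1,20.8,6.2,-6.8,0,-0.5,1],
  [1,20.8,6.2,-6.8,0,-0.5,1],
])

```text
t: 3.9
tool_pos: [0.6494, -0.2001, 0.0786]
orientation: [1.337, 1.127, -1.339]
force: [0.0, 0.4, -2.0]
opening: 0.0436
```

```bash
cd .;python3 go.py 0.6498 -0.199 0.025 -0.173
```

```text
t 3.90 pos [ 0.6494 -0.2001  0.0786] open 0.0436 F [ 0.   0.4 -2. ] q [-0.38  0.44  1.38  0.    1.33  1.37]
yaw(obj x) now 2.967  tilt 0.0050
jog [ 5.36  0.05 -0.1 ] [-0.1 -0.1  0.3]
```

>>> jog_arm([
  [5.4,0.1,-0.1,0,0,0.3,1],
  [5.4,0.1,-0.1,0,0,0.3,1],
  [5.4,0.1,-0.1,0,0,0.3,1],
])

```text
t: 4.28
tool_pos: [0.6492, -0.1984, 0.0243]
orientation: [1.338, 1.125, -1.336]
force: [1.0, 0.5, -2.0]
opening: 0.044
```

```bash
cd .;python3 go.py 0.6498 -0.199 0.012 -0.173;  cat > snap.py <<'E'
import sys,cv2
from plant import optics
from h import *
o=sys.argv[1]
for n in("side","top"):
    c=optics.read_camera(n); np.savez(f"{n}_{o}.npz",**c)
    f=c["frame"][:,:,::-1]
    f=f[130:300,240:430] if n=="side" else f[130:275,200:430]
    cv2.imwrite(f"pics/{n}_{o}.png",cv2.resize(f,None,fx=3.4,fy=3.4,interpolation=cv2.INTER_CUBIC))
E
python3 snap.py a
```

```text
t 4.28 pos [ 0.6492 -0.1984  0.0243] open 0.0440 F [ 1.   0.5 -2. ] q [-0.37  0.5   1.41  0.    1.24  1.37]
yaw(obj x) now 2.967  tilt 0.0030
jog [1.23 0.08 0.05] [-0.1 -0.1  0.1]
```

View pics/side_a.png

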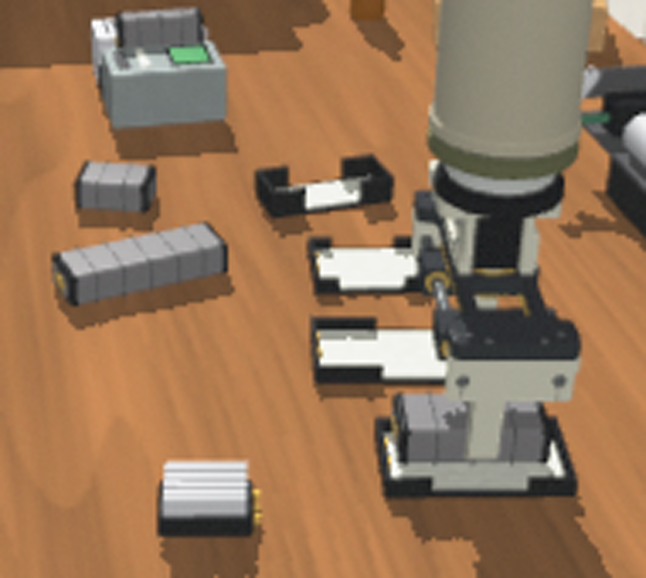

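>>> jog_arm([
  [0.6,0.1,0,0,0,0,1],
  [1.2,0.1,0,0,0,0,1],
  [1.2,0.1,0,0,0,0,1],
  [1.2,0.1,0,0,0,0,1],
])

```text
t: 4.88
tool_pos: [0.6517, -0.1993, 0.0143]
orientation: [1.339, 1.121, -1.334]
force: [-0.7, 0.1, -2.8]
opening: 0.0439
```

>>> jog_arm([
  [0,0,0,0,0,0,0],
  [0,0,0,0,0,0,0],
  [0,0,0,0,0,0,0],
  [0,0,0,0,0,0,0],
])

```text
t: 5.38
tool_pos: [0.6519, -0.1993, 0.0145]
orientation: [1.339, 1.121, -1.334]
force: [0.2, 0.2, 0.1]
opening: 0.0793
```

>>> jog_arm([
  [-3,0,0,0,0,0,0],
  [-9,0,0,0,0,0,0],
  [-9,0,0,0,0,0,0],
  [-9,0,0,0,0,0,0],
])

```text
t: 5.88
tool_pos: [0.6519, -0.1995, 0.1049]
orientation: [1.339, 1.12, -1.333]
force: [0.1, -0.2, -0.4]
opening: 0.0932
```

```bash
cd .;python3 go.py 0.4739 0.0795 0.09 0.25
```

```text
t 5.88 pos [ 0.6519 -0.1995  0.1049] open 0.0932 F [ 0.1 -0.2 -0.4] q [-0.37  0.42  1.36  0.    1.36  1.37]
yaw(obj x) now 2.967  tilt 0.0038
jog [  1.46 -22.37 -24.39] [-24.3  -0.   -0.2]
```

>>> jog_arm([
  [0,-22.4,-24.4,-24.3,0,0,0],
  [0,-22.4,-24.4,-24.3,0,0,0],
  [0,-22.4,-24.4,-24.3,0,0,0],
  [1.4,-22.4,-24.4,-24.3,0,0,0],
  [1.4,-22.4,-24.4,-24.3,0,0,0],
])

```text
t: 6.5
tool_pos: [0.4813, 0.0649, 0.0904]
orientation: [1.025, 1.317, -1.022]
force: [0.9, 0.7, -0.4]
opening: 0.093
```

```bash
cd .;python3 snap.py b; python3 go.py 0.4739 0.0795 0.07 0.25
```

```text
t 6.60 pos [0.4784 0.0676 0.0889] open 0.0929 F [ 0.  -0.1 -0.2] q [ 0.03 -0.08  1.95  0.    1.28  1.35]
yaw(obj x) now -2.887  tilt 0.0044
jog [ 1.89 -0.13 -1.25] [ 0.2 -0.2  0.2]
```

View pics/side_b.png

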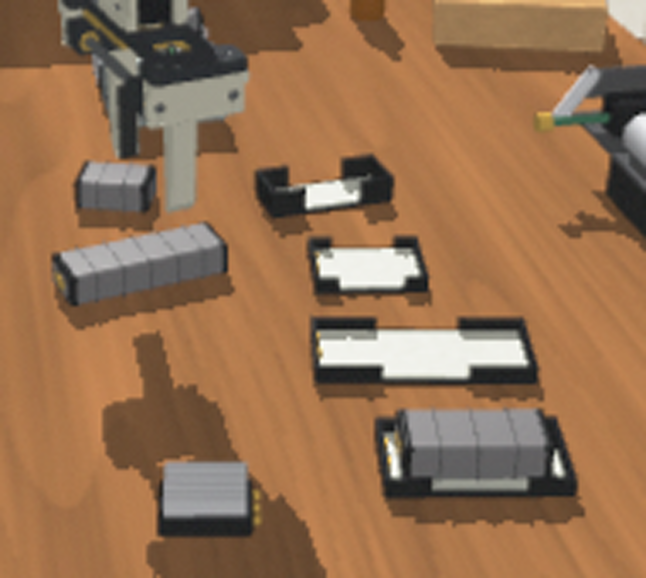

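View pics/top_b.png

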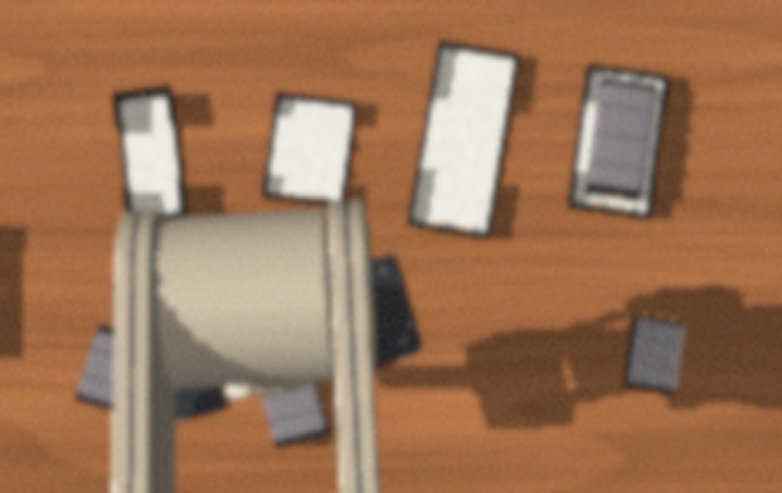

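>>> jog_arm([
  [0,-0.1,-1.2,0,0,0,0],
  [4,-0.1,-1.2,0,0,0,0],
  [4,-0.1,-1.2,0,0,0,0],
  [4,-0.1,-1.2,0,0,0,0],
])

```text
t: 7.1
tool_pos: [0.4745, 0.0787, 0.0494]
orientation: [1.021, 1.323, -1.022]
force: [-0.0, -0.6, 0.3]
opening: 0.0936
```

```bash
python3 go.py 0.4739 0.0795 0.006 0.25
```

```text
t 7.10 pos [0.4745 0.0787 0.0494] open 0.0936 F [-0.  -0.6  0.3] q [ 0.06 -0.03  1.98  0.    1.2   1.37]
yaw(obj x) now -2.888  tilt 0.0049
jog [ 4.34 -0.02 -0.08] [ 0.2 -0.2  0.2]
```

>>> jog_arm([
  [4.3,0,-0.1,0,0,0,0],
  [4.3,0,-0.1,0,0,0,0],
  [4.3,0,-0.1,0,0,0,1],
  [4.3,0,-0.1,0,0,0,1],
  [4.3,0,-0.1,0,0,0,1],
], squeeze=25)

```text
t: 7.72
tool_pos: [0.4752, 0.0798, 0.0077]
orientation: [1.022, 1.322, -1.021]
force: [-0.3, -0.8, 0.1]
opening: 0.0678
```

>>> jog_arm([
  [0,0,0,0,0,0,1],
  [0,0,0,0,0,0,1],
  [0,0,0,0,0,0,1],
  [0,0,0,0,0,0,1],
])

```text
t: 8.22
tool_pos: [0.4753, 0.08, 0.008]
orientation: [1.022, 1.322, -1.02]
force: [-1.4, 0.6, 3.9]
opening: 0.0441
```

>>> jog_arm([
  [-3,0,0,0,0,0,1],
  [-8,0,0,0,0,0,1],
  [-8,0,0,0,0,0,1],
  [-8,0,0,0,0,0,1],
])

```text
t: 8.72
tool_pos: [0.4746, 0.0796, 0.0868]
orientation: [1.021, 1.323, -1.022]
force: [-0.3, -0.2, -4.2]
opening: 0.0434
```

```bash
python3 go.py 0.6542 -0.0719 0.08 -0.1918
```

```text
t 8.72 pos [0.4746 0.0796 0.0868] open 0.0434 F [-0.3 -0.2 -4.2] q [ 0.06 -0.08  1.95  0.    1.28  1.37]
yaw(obj x) now -2.889  tilt 0.0043
jog [ 0.58 13.6  19.17] [25.5 -0.1  0.2]
```

>>> jog_arm([
  [0.5,13.6,19.2,25.5,0,0,1],
  [0.5,13.6,19.2,25.5,0,0,1],
  [0.5,13.6,19.2,25.5,0,0,1],
  [0.5,13.6,19.2,25.5,0,0,1],
  [0.5,13.6,19.2,25.5,0,0,1],
])

```text
t: 9.35
tool_pos: [0.6536, -0.0747, 0.0762]
orientation: [1.349, 1.119, -1.357]
force: [-0.9, 0.0, -3.6]
opening: 0.0441
```

```bash
python3 go.py 0.6542 -0.0719 0.025 -0.1918
```

```text
t 9.35 pos [ 0.6536 -0.0747  0.0762] open 0.0441 F [-0.9  0.  -3.6] q [-0.19  0.39  1.44  0.    1.31  1.57]
yaw(obj x) now 2.947  tilt 0.0093
jog [ 5.12  0.05 -0.28] [-0.2 -0.1  0.5]
```

>>> jog_arm([
  [5.1,0.1,-0.3,0,0,0.5,1],
  [5.1,0.1,-0.3,0,0,0.5,1],
  [5.1,0.1,-0.3,0,0,0.5,1],
  [5.1,0.1,-0.3,0,0,0.5,1],
])

```text
t: 9.85
tool_pos: [0.6555, -0.0716, 0.027]
orientation: [1.352, 1.111, -1.349]
force: [-0.3, -0.2, -2.1]
opening: 0.0442
```

```bash
python3 snap.py c; python3 go.py 0.6542 -0.0719 0.012 -0.1918
```

```text
t 9.95 pos [ 0.6557 -0.0718  0.027 ] open 0.0440 F [-0.3 -0.1 -2.7] q [-0.19  0.44  1.48  0.    1.22  1.58]
yaw(obj x) now 2.947  tilt 0.0021
jog [ 1.5  -0.15  0.04] [-0.2 -0.1 -0.1]
```

View pics/side_c.png

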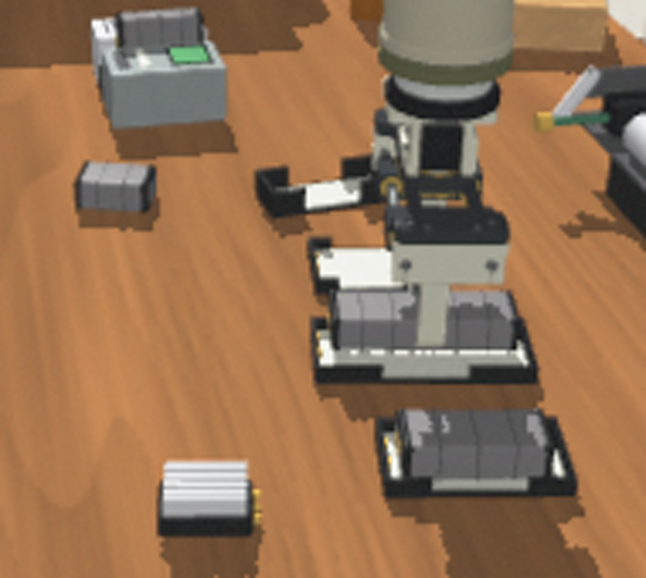

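>>> jog_arm([
  [0.8,-0.1,0,0,0,0,1],
  [1.5,-0.1,0,0,0,0,1],
  [1.5,-0.1,0,0,0,0,1],
  [1.5,-0.1,0,0,0,0,1],
])

```text
t: 10.45
tool_pos: [0.6545, -0.0715, 0.0117]
orientation: [1.352, 1.11, -1.35]
force: [0.6, -0.9, -2.6]
opening: 0.044
```

>>> jog_arm([
  [0,0,0,0,0,0,0],
  [0,0,0,0,0,0,0],
  [0,0,0,0,0,0,0],
  [0,0,0,0,0,0,0],
])

```text
t: 10.95
tool_pos: [0.6546, -0.0716, 0.0119]
orientation: [1.353, 1.11, -1.349]
force: [-0.5, 0.5, 0.9]
opening: 0.0792
```

>>> jog_arm([
  [-3,0,0,0,0,0,0],
  [-9,0,0,0,0,0,0],
  [-9,0,0,0,0,0,0],
  [-9,0,0,0,0,0,0],
])

```text
t: 11.45
tool_pos: [0.6547, -0.0717, 0.1022]
orientation: [1.353, 1.109, -1.349]
force: [0.2, 0.3, -0.6]
opening: 0.093
```

```bash
cd .;python3 go.py 0.4702 0.214 0.10 -0.3131
```

```text
t 11.45 pos [ 0.6547 -0.0717  0.1022] open 0.0930 F [ 0.2  0.3 -0.6] q [-0.19  0.36  1.44  0.    1.34  1.58]
yaw(obj x) now 2.947  tilt 0.0028
jog [  0.19 -23.63 -24.46] [ 6.8 -0.1 -0.1]
```

>>> jog_arm([
  [0,-23.6,-24.5,6.8,0,0,0],
  [0,-23.6,-24.5,6.8,0,0,0],
  [0,-23.6,-24.5,6.8,0,0,0],
  [0,-23.6,-24.5,6.8,0,0,0],
  [0,-23.6,-24.5,6.8,0,0,0],
])

```text
t: 12.08
tool_pos: [0.4828, 0.1923, 0.0999]
orientation: [1.436, 1.044, -1.437]
force: [0.5, 0.5, 0.8]
opening: 0.093
```

>>> jog_arm([
  [0,-1,-1,0,0,0,0],
])

```text
t: 12.2
tool_pos: [0.4731, 0.207, 0.0981]
orientation: [1.431, 1.048, -1.437]
force: [-0.6, 0.1, -0.6]
opening: 0.093
```

```bash
cd .;python3 go.py 0.4702 0.214 0.045 -0.3131
```

```text
t 12.20 pos [0.4731 0.207  0.0981] open 0.0930 F [-0.6  0.1 -0.6] q [0.31 0.   1.85 0.   1.3  2.19]
yaw(obj x) now 2.832  tilt 0.0037
jog [ 5.31 -0.47 -0.59] [0.2 0.1 0.2]
```

>>> jog_arm([
  [1,-0.5,-0.6,0,0,0,0],
  [5.3,-0.5,-0.6,0,0,0,0],
  [5.3,-0.5,-0.6,0,0,0,0],
  [5.3,-0.5,-0.6,0,0,0,0],
])

```text
t: 12.7
tool_pos: [0.4704, 0.2134, 0.0452]
orientation: [1.431, 1.047, -1.439]
force: [0.2, 0.4, 0.4]
opening: 0.0928
```

```bash
cd .;python3 go.py 0.4702 0.214 0.006 -0.3131
```

```text
t 12.70 pos [0.4704 0.2134 0.0452] open 0.0928 F [0.2 0.4 0.4] q [0.33 0.07 1.88 0.   1.19 2.21]
yaw(obj x) now 2.830  tilt 0.0045
jog [ 3.92 -0.02 -0.06] [0.1 0.1 0.2]
```

>>> jog_arm([
  [3.9,0,-0.1,0,0,0,0],
  [3.9,0,-0.1,0,0,0,0],
  [3.9,0,-0.1,0,0,0,1],
  [3.9,0,-0.1,0,0,0,1],
  [3.9,0,-0.1,0,0,0,1],
], squeeze=20)

```text
t: 13.32
tool_pos: [0.4715, 0.2146, 0.0075]
orientation: [1.433, 1.047, -1.437]
force: [-0.5, 1.6, -0.4]
opening: 0.0679
```

>>> jog_arm([
  [0,0,0,0,0,0,1],
  [0,0,0,0,0,0,1],
  [0,0,0,0,0,0,1],
  [0,0,0,0,0,0,1],
])

```text
t: 13.82
tool_pos: [0.4717, 0.2147, 0.0078]
orientation: [1.433, 1.047, -1.437]
force: [0.0, -0.0, 3.5]
opening: 0.0438
```

>>> jog_arm([
  [-3,0,0,0,0,0,1],
  [-8,0,0,0,0,0,1],
  [-8,0,0,0,0,0,1],
  [-8,0,0,0,0,0,1],
])

```text
t: 14.32
tool_pos: [0.4713, 0.2146, 0.087]
orientation: [1.433, 1.047, -1.438]
force: [-0.2, -1.4, -1.8]
opening: 0.0441
```

```bash
python3 go.py 0.6484 0.0556 0.08 -0.1433
```

```text
t 14.32 pos [0.4713 0.2146 0.087 ] open 0.0441 F [-0.2 -1.4 -1.8] q [0.33 0.02 1.85 0.   1.27 2.21]
yaw(obj x) now 2.830  tilt 0.0030
jog [ 0.65 21.73  9.71] [-9.6  0.1  0.2]
```

>>> jog_arm([
  [0.5,21.7,9.7,-9.6,0,0,1],
  [0.5,21.7,9.7,-9.6,0,0,1],
  [0.5,21.7,9.7,-9.6,0,0,1],
  [0.5,21.7,9.7,-9.6,0,0,1],
  [0.5,21.7,9.7,-9.6,0,0,1],
])

```text
t: 14.95
tool_pos: [0.6483, 0.0525, 0.078]
orientation: [1.312, 1.14, -1.323]
force: [-0.7, -0.4, -0.5]
opening: 0.0436
```

```bash
python3 go.py 0.6484 0.0556 0.025 -0.1433
```

```text
t 14.95 pos [0.6483 0.0525 0.078 ] open 0.0436 F [-0.7 -0.4 -0.5] q [ 0.    0.37  1.47 -0.    1.31  1.72]
yaw(obj x) now 2.994  tilt 0.0071
jog [ 5.3   0.   -0.32] [-0.2  0.1  0.4]
```

>>> jog_arm([
  [5.3,0,-0.3,0,0,0.4,1],
  [5.3,0,-0.3,0,0,0.4,1],
  [5.3,0,-0.3,0,0,0.4,1],
  [5.3,0,-0.3,0,0,0.4,1],
])

```text
t: 15.45
tool_pos: [0.6493, 0.0559, 0.0271]
orientation: [1.316, 1.133, -1.316]
force: [-0.8, -0.4, -2.2]
opening: 0.044
```

```bash
python3 snap.py d; python3 go.py 0.6484 0.0556 0.012 -0.1433
```

```text
t 15.55 pos [0.6494 0.0557 0.027 ] open 0.0436 F [-0.4 -0.5 -0.4] q [ 0.01  0.42  1.5  -0.    1.21  1.73]
yaw(obj x) now 2.994  tilt 0.0034
jog [ 1.5  -0.11  0.02] [-0.2  0.1 -0.2]
```

View pics/side_d.png

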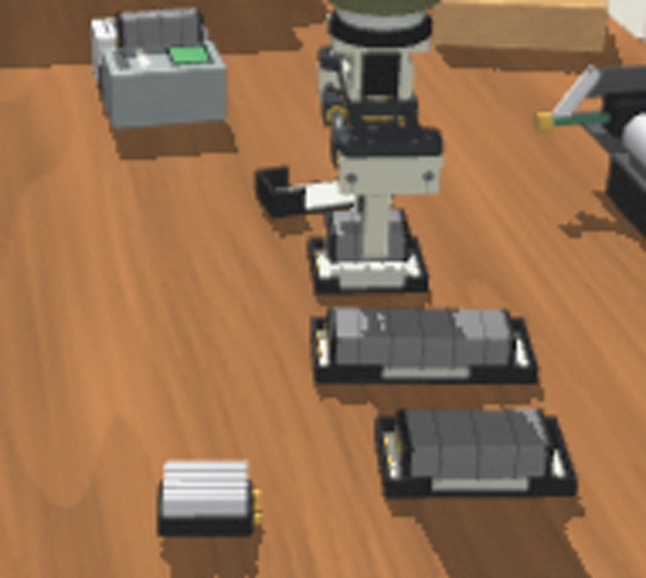

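>>> jog_arm([
  [0.8,-0.1,0,0,0,0,1],
  [1.5,-0.1,0,0,0,0,1],
  [1.5,-0.1,0,0,0,0,1],
  [1.5,-0.1,0,0,0,0,1],
])

```text
t: 16.05
tool_pos: [0.6481, 0.0558, 0.0116]
orientation: [1.316, 1.133, -1.316]
force: [0.0, 0.2, -1.6]
opening: 0.044
```

>>> jog_arm([
  [0,0,0,0,0,0,0],
  [0,0,0,0,0,0,0],
  [0,0,0,0,0,0,0],
  [0,0,0,0,0,0,0],
])

```text
t: 16.55
tool_pos: [0.6482, 0.0558, 0.0117]
orientation: [1.316, 1.133, -1.316]
force: [0.2, -0.4, -0.5]
opening: 0.0792
```

>>> jog_arm([
  [-3,0,0,0,0,0,0],
  [-9,0,0,0,0,0,0],
  [-14,0,0,0,0,0,0],
  [-14,0,0,0,0,0,0],
  [-14,0,0,0,0,0,0],
])

```text
t: 17.18
tool_pos: [0.6478, 0.0561, 0.1515]
orientation: [1.316, 1.133, -1.316]
force: [-0.5, 0.4, -0.5]
opening: 0.0934
```

```bash
cd .;python3 go.py 0.540 0.446 0.15 0.018
```

```text
t 17.18 pos [0.6478 0.0561 0.1515] open 0.0934 F [-0.5  0.4 -0.5] q [ 0.01  0.3   1.42 -0.    1.42  1.73]
yaw(obj x) now 2.994  tilt 0.0029
jog [  0.04 -16.38 -36.98] [-9.5  0.1 -0.1]
```

>>> jog_arm([
  [0,-16.4,-37,-9.5,0,0,0],
  [0,-16.4,-37,-9.5,0,0,0],
  [0,-16.4,-37,-9.5,0,0,0],
  [0,-16.4,-37,-9.5,0,0,0],
  [0,-16.4,-37,-9.5,0,0,0],
])

```text
t: 17.8
tool_pos: [0.5625, 0.3584, 0.148]
orientation: [1.192, 1.216, -1.199]
force: [0.9, 0.3, -0.9]
opening: 0.0934
```

```bash
cd .;python3 go.py 0.541 0.4465 0.14 0.018; python3 snap.py e
python3 - <<'E'
from h import *
c1=lambda P:(np.array(P)+.5)/4-.5+[110,130]
top=cam(np.load("top0.npz"))
print(unproj(top,c1([(112,266),(111,388),(150,266),(148,388)]),.081))
a=np.load("top0.npz")["frame"][180:250,110:190,::-1]
cv2.imwrite("pics/chg.png",cv2.resize(a,None,fx=9,fy=8.5,interpolation=cv2.INTER_CUBIC)[:600])
E
```

```text
t 17.80 pos [0.5625 0.3584 0.148 ] open 0.0934 F [ 0.9  0.3 -0.9] q [ 0.49  0.35  1.36 -0.    1.43  2.04]
yaw(obj x) now -3.123  tilt 0.0044
jog [ 0.76 -1.99 -8.85] [0.  0.2 0.1]
[[0.58251824 0.45850715 0.081     ]
 [0.50158087 0.4566714  0.081     ]
 [0.58200284 0.43325625 0.081     ]
 [0.50110299 0.43230241 0.081     ]]
```

View pics/chg.png

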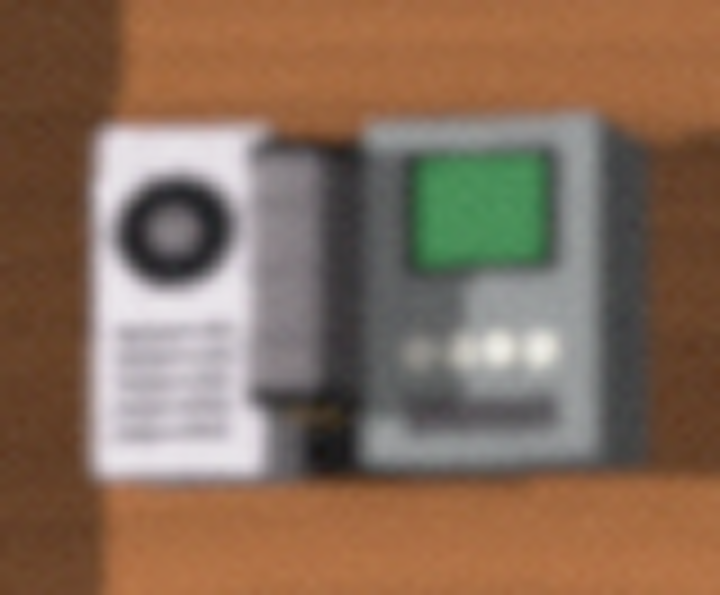

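View pics/top_e.png

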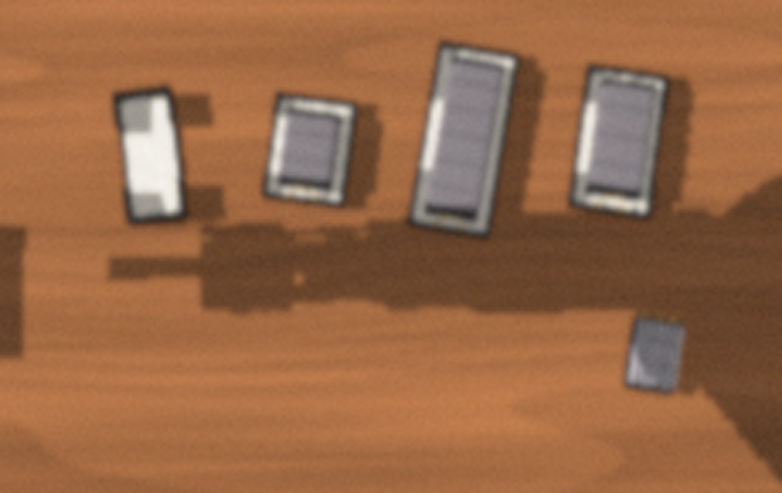

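View pics/side_e.png

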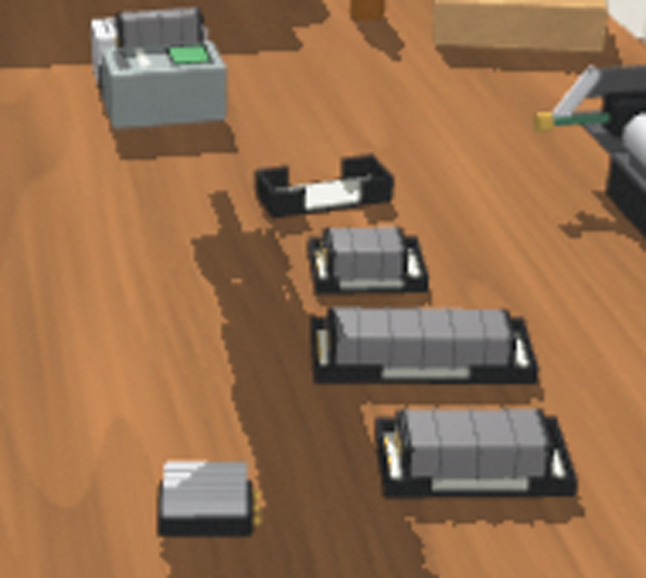

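>>> jog_arm([
  [0,-2,-8.8,0,0,0,0],
  [0,-2,-8.8,0,0,0,0],
  [0.7,-2,-8.8,0,0,0,0],
  [0.7,-2,-8.8,0,0,0,0],
])

```text
t: 18.4
tool_pos: [0.5374, 0.4483, 0.1378]
orientation: [1.185, 1.221, -1.198]
force: [1.0, 0.0, 0.2]
opening: 0.0927
```

```bash
python3 go.py 0.5415 0.446 0.06 0.015
python3 - <<'E'
from plant import optics
import cv2
for n,s in(("side",(slice(20,220),slice(180,420))),("top",(slice(130,280),slice(80,300)))):
    f=optics.read_camera(n)["frame"][s][:,:,::-1]
    cv2.imwrite(f"pics/{n}_f.png",cv2.resize(f,None,fx=2.9,fy=2.9,interpolation=cv2.INTER_CUBIC))
E
```

```text
t 18.40 pos [0.5374 0.4483 0.1378] open 0.0927 F [1.  0.  0.2] q [ 0.62  0.45  1.25 -0.    1.44  2.17]
yaw(obj x) now -3.117  tilt 0.0077
jog [7.78 0.45 0.21] [0.5 0.3 0.3]
```

View pics/side_f.png

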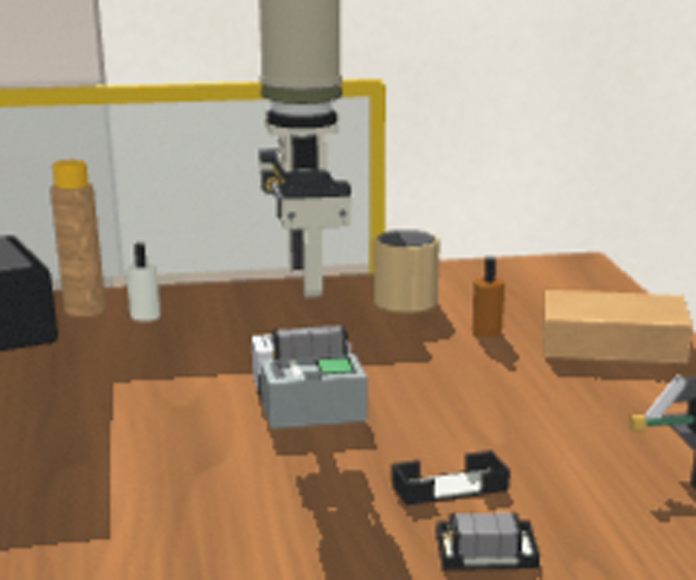

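>>> jog_arm([
  [4.5,0.4,0.2,0.5,0.3,0.3,0],
  [4.5,0.4,0.2,0.5,0.3,0.3,0],
  [4.5,0.4,0.2,0.5,0.3,0.3,0],
  [4.5,0.4,0.2,0.5,0.3,0.3,0],
])

```text
t: 19.0
tool_pos: [0.5435, 0.4469, 0.0971]
orientation: [1.203, 1.216, -1.194]
force: [-0.2, -0.3, -0.2]
opening: 0.0931
```

```bash
python3 go.py 0.5415 0.446 0.061 0.015
```

```text
t 19.00 pos [0.5435 0.4469 0.0971] open 0.0931 F [-0.2 -0.3 -0.2] q [0.62 0.48 1.29 0.   1.36 2.17]
yaw(obj x) now -3.127  tilt 0.0055
jog [ 3.61 -0.22  0.1 ] [-0.  -0.2 -0.2]
```

>>> jog_arm([
  [3.6,-0.2,0.1,0,0,0,0],
  [3.6,-0.2,0.1,0,0,0,0],
  [3.6,-0.2,0.1,0,0,0,0.3],
  [3.6,-0.2,0.1,0,0,0,0.5],
  [3.6,-0.2,0.1,0,0,0,0.5],
], squeeze=20)

```text
t: 19.62
tool_pos: [0.5423, 0.4465, 0.0625]
orientation: [1.205, 1.215, -1.192]
force: [-0.5, 0.3, -0.3]
opening: 0.0673
```

```bash
python3 go.py 0.5415 0.446 0.060 0.015;python3 - <<'E'
from plant import optics
import cv2
for n,s in(("side",(slice(100,190),slice(240,350))),):
    f=optics.read_camera(n)["frame"][s][:,:,::-1]
    cv2.imwrite(f"pics/{n}_g.png",cv2.resize(f,None,fx=6,fy=6,interpolation=cv2.INTER_CUBIC))
E
```

```text
t 19.62 pos [0.5423 0.4465 0.0625] open 0.0673 F [-0.5  0.3 -0.3] q [0.62 0.51 1.32 0.   1.3  2.17]
yaw(obj x) now -3.127  tilt 0.0073
jog [ 0.25 -0.08  0.05] [-0.  -0.3 -0.3]
```

View pics/side_g.png

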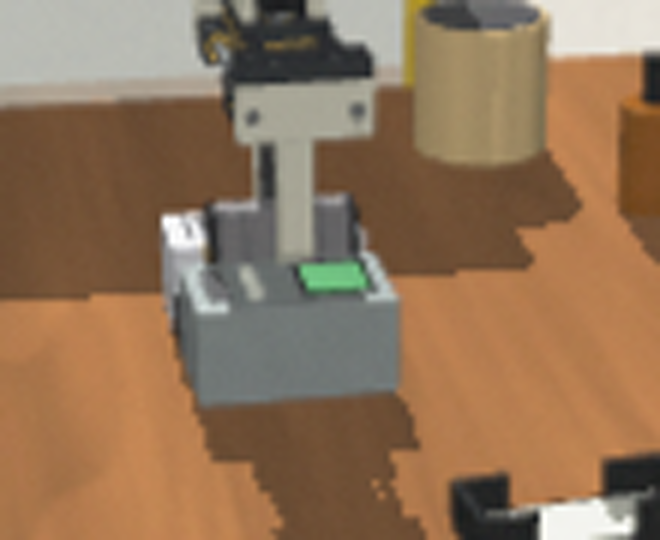

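>>> jog_arm([
  [0.3,0,0,0,-0.3,-0.3,0.6],
  [0.3,0,0,0,-0.3,-0.3,1],
  [0.3,0,0,0,-0.3,-0.3,1],
  [0.3,0,0,0,-0.3,-0.3,1],
  [0.3,0,0,0,-0.3,-0.3,1],
], squeeze=20)

```text
t: 20.3
tool_pos: [0.5421, 0.4466, 0.0592]
orientation: [1.198, 1.216, -1.199]
force: [0.1, 0.7, -0.4]
opening: 0.0239
```

>>> jog_arm([
  [0,0,0,0,0,0,1],
  [0,0,0,0,0,0,1],
  [0,0,0,0,0,0,1],
])

```text
t: 20.68
tool_pos: [0.5421, 0.4466, 0.0592]
orientation: [1.198, 1.216, -1.199]
force: [-0.9, 0.7, -0.3]
opening: 0.0239
```

```bash
python3 go.py 0.5415 0.446 0.060 0.015
```

```text
t 20.68 pos [0.5421 0.4466 0.0592] open 0.0239 F [-0.9  0.7 -0.3] q [ 0.62  0.52  1.32 -0.    1.31  2.17]
yaw(obj x) now -3.127  tilt 0.0004
jog [-0.08 -0.07  0.06] [-0.  0. -0.]
```

>>> jog_arm([
  [0,0,0,0,0,0,1],
  [-2,0,0,0,0,0,1],
  [-5,0,0,0,0,0,1],
  [-9,0,0,0,0,0,1],
  [-9,0,0,0,0,0,1],
], squeeze=30)

```text
t: 21.3
tool_pos: [0.5443, 0.448, 0.1544]
orientation: [1.204, 1.214, -1.192]
force: [0.6, 0.1, -2.0]
opening: 0.0237
```

```bash
python3 go.py 0.6447 0.1853 0.14 0.1183
```

```text
t 21.30 pos [0.5443 0.448  0.1544] open 0.0237 F [ 0.6  0.1 -2. ] q [ 0.62  0.44  1.24 -0.    1.46  2.17]
yaw(obj x) now -3.127  tilt 0.0074
jog [ 1.4   9.65 26.42] [-6.  -0.2 -0.4]
```

>>> jog_arm([
  [0,9.6,26.4,-6,0,-0.4,1],
  [0,9.6,26.4,-6,0,-0.4,1],
  [0,9.6,26.4,-6,0,-0.4,1],
  [0,9.6,26.4,-6,0,-0.4,1],
  [0,9.6,26.4,-6,0,-0.4,1],
])

```text
t: 21.92
tool_pos: [0.6441, 0.1815, 0.1521]
orientation: [1.123, 1.265, -1.124]
force: [-0.2, 0.2, -3.2]
opening: 0.0238
```

```bash
python3 go.py 0.6447 0.1853 0.08 0.1183
```

```text
t 21.93 pos [0.6441 0.1815 0.1521] open 0.0238 F [-0.2  0.2 -3.2] q [0.2  0.35 1.35 0.   1.44 1.65]
yaw(obj x) now -3.025  tilt 0.0035
jog [ 7.21  0.12 -0.36] [-0.1 -0.1  0.2]
```

>>> jog_arm([
  [4,0.1,-0.4,0,0,0,1],
  [7.2,0.1,-0.4,0,0,0,1],
  [7.2,0.1,-0.4,0,0,0,1],
  [7.2,0.1,-0.4,0,0,0,1],
])

```text
t: 22.42
tool_pos: [0.6446, 0.1858, 0.0806]
orientation: [1.123, 1.265, -1.124]
force: [0.2, -0.4, -1.6]
opening: 0.0241
```

```bash
python3 snap.py h; python3 go.py 0.6447 0.1853 0.05 0.1183
```

```text
t 22.52 pos [0.6458 0.1861 0.0823] open 0.0235 F [-0.8 -0.5 -0.9] q [0.2  0.41 1.41 0.   1.32 1.66]
yaw(obj x) now -3.025  tilt 0.0024
jog [ 3.23 -0.12  0.08] [-0.1 -0.1 -0. ]
```

View pics/side_h.png

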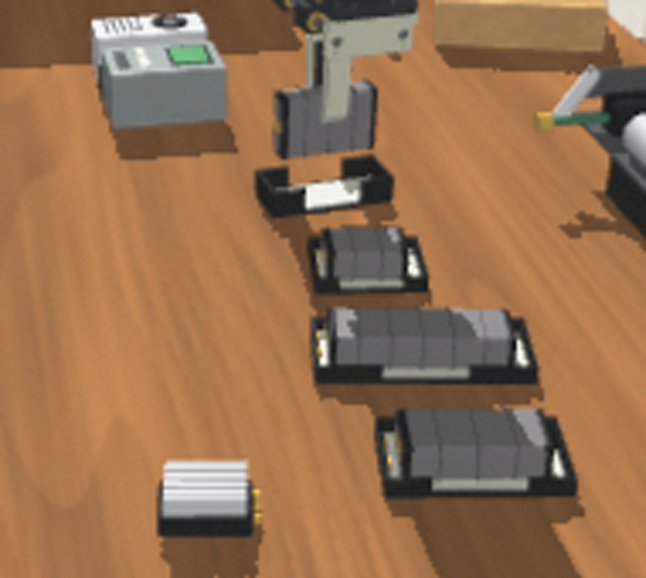

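>>> jog_arm([
  [1.5,-0.1,0.1,0,0,0,1],
  [3.2,-0.1,0.1,0,0,0,1],
  [3.2,-0.1,0.1,0,0,0,1],
  [3.2,-0.1,0.1,0,0,0,1],
])

```text
t: 23.02
tool_pos: [0.6445, 0.185, 0.0498]
orientation: [1.124, 1.264, -1.122]
force: [1.1, 0.4, -2.1]
opening: 0.0239
```

```bash
python3 snap.py i; python3 go.py 0.6447 0.1853 0.037 0.1183
```

```text
t 23.12 pos [0.6453 0.1852 0.0508] open 0.0238 F [ 0.2 -0.6 -2.4] q [0.2  0.44 1.43 0.   1.27 1.66]
yaw(obj x) now -3.025  tilt 0.0027
jog [ 1.38 -0.06 -0.02] [-0.1 -0.1 -0.1]
```

View pics/side_i.png

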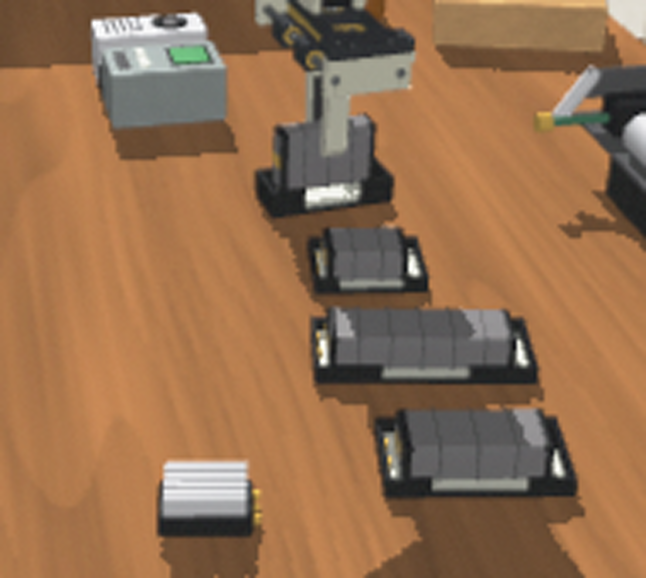

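>>> jog_arm([
  [0.7,-0.1,0,0,0,0,1],
  [1.4,-0.1,0,0,0,0,1],
  [1.4,-0.1,0,0,0,0,1],
  [1.4,-0.1,0,0,0,0,1],
  [1.4,-0.1,0,0,0,0,1],
])

```text
t: 23.75
tool_pos: [0.6444, 0.1851, 0.0368]
orientation: [1.125, 1.263, -1.121]
force: [-0.1, 0.1, -1.0]
opening: 0.0236
```

```bash
python3 go.py 0.6447 0.1853 0.037 0.1183
```

```text
t 23.75 pos [0.6444 0.1851 0.0368] open 0.0236 F [-0.1  0.1 -1. ] q [0.2  0.46 1.44 0.   1.24 1.66]
yaw(obj x) now -3.025  tilt 0.0029
jog [-0.02  0.03 -0.01] [-0.1 -0.1 -0.1]
```

Force has dropped slightly; I'll press 1 mm more, then check for contact before release.

>>> jog_arm([
  [0.1,0,0,0,0,0,1],
  [0.1,0,0,0,0,0,1],
  [0.1,0,0,0,0,0,1],
])

```text
t: 24.12
tool_pos: [0.6444, 0.1852, 0.0367]
orientation: [1.125, 1.263, -1.121]
force: [-4.5, -0.4, 6.5]
opening: 0.0235
```

>>> jog_arm([
  [0,0,0,0,0,0,0],
  [0,0,0,0,0,0,0],
  [0,0,0,0,0,0,0],
  [0,0,0,0,0,0,0],
  [0,0,0,0,0,0,0],
])

```text
t: 24.75
tool_pos: [0.6444, 0.1851, 0.0366]
orientation: [1.125, 1.263, -1.121]
force: [0.1, -0.8, -0.0]
opening: 0.069
```

>>> jog_arm([
  [-3,0,0,0,0,0,0],
  [-8,0,0,0,0,0,0],
  [-12,0,0,0,0,0,0],
  [-12,0,0,0,0,0,0],
  [-12,0,0,0,0,0,0],
])

```text
t: 25.38
tool_pos: [0.644, 0.1848, 0.156]
orientation: [1.125, 1.263, -1.121]
force: [-0.4, 0.5, -1.3]
opening: 0.0927
```

```bash
python3 go.py 0.45 0.42 0.2 0.1
```

```text
t 25.38 pos [0.644  0.1848 0.156 ] open 0.0927 F [-0.4  0.5 -1.3] q [0.2  0.35 1.35 0.   1.44 1.66]
yaw(obj x) now -3.025  tilt 0.0025
jog [ -4.35 -16.52 -25.63] [ 0.9 -0.1 -0. ]
```

Back the arm away so the top camera can see the cradles.

>>> jog_arm([
  [-4,-16,-25,0,0,0,0],
  [-4,-16,-25,0,0,0,0],
  [-4,-16,-25,0,0,0,0],
  [-4,-16,-25,0,0,0,0],
  [-4,-16,-25,0,0,0,0],
])

```text
t: 26.0
tool_pos: [0.4532, 0.4154, 0.1944]
orientation: [1.122, 1.265, -1.124]
force: [-1.1, -0.1, 0.2]
opening: 0.0931
```

>>> jog_arm([
  [0,0,0,0,0,0,0],
  [0,0,0,0,0,0,0],
])

```text
t: 26.25
tool_pos: [0.4526, 0.4146, 0.1923]
orientation: [1.118, 1.265, -1.126]
force: [-0.5, 0.1, 0.6]
opening: 0.0931
```

```bash
python3 snap.py j
python3 - <<'E'
import numpy as np,cv2
f=np.load("top_j.npz")["frame"][140:220,225:405,::-1]
cv2.imwrite("pics/top_j2.png",cv2.resize(f,None,fx=4.4,fy=4.4,interpolation=cv2.INTER_CUBIC))
E
```

```text
(no output)
```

View pics/side_j.png

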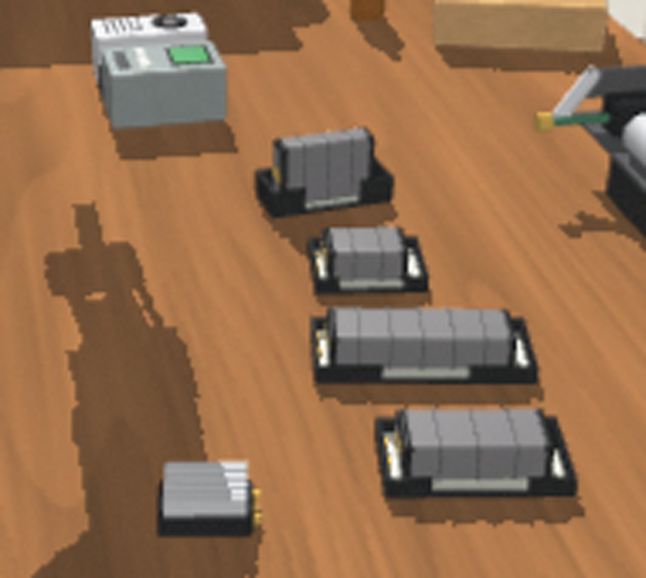

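View pics/top_j2.png

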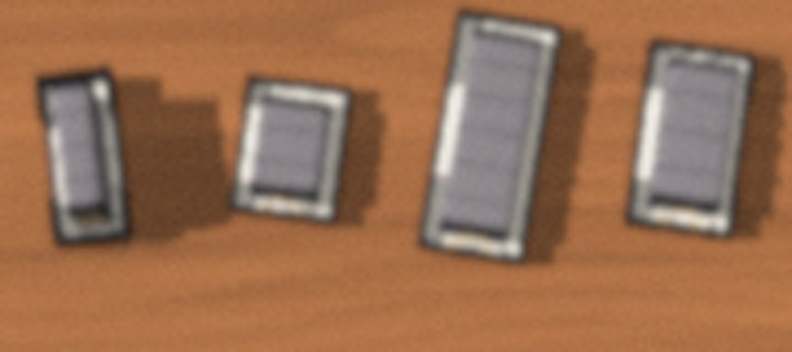

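Run:
```python
from h import *
for n,(r0,c0,r1,c1,k) in dict(top=(140,225,220,405,4.4),side=(155,300,300,430,4.4)).items():
    d=np.load(n+"_j.npz");c=cam(d)
    s=cv2.resize(d["frame"][r0:r1,c0:c1,::-1],None,fx=k,fy=k,interpolation=cv2.INTER_CUBIC)
    for p,L,W,z in[((.6447,.1853,.1183),.085,.024,.059),((.6484,.0556,-.1433),.064,.044,.03),((.6542,-.0719,-.1918),.132,.044,.03),((.6498,-.199,-.173),.096,.044,.03)]:
        for zz in (z,.004):
            q=(proj(c,rect(p,L,W,zz))-[c0,r0]+.5)*k
            cv2.polylines(s,[q.astype(int)],1,(0,255,0) if zz==z else (0,0,255),1)
    cv2.imwrite(f"pics/ovj_{n}.png",s[:600])
```

```text
(no output)
```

View pics/ovj_top.png

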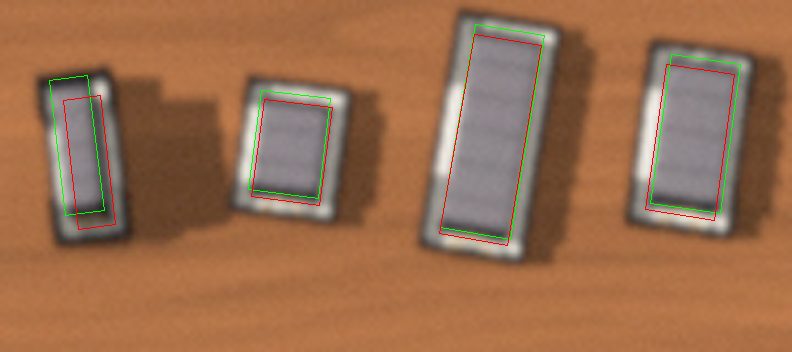

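View pics/ovj_side.png

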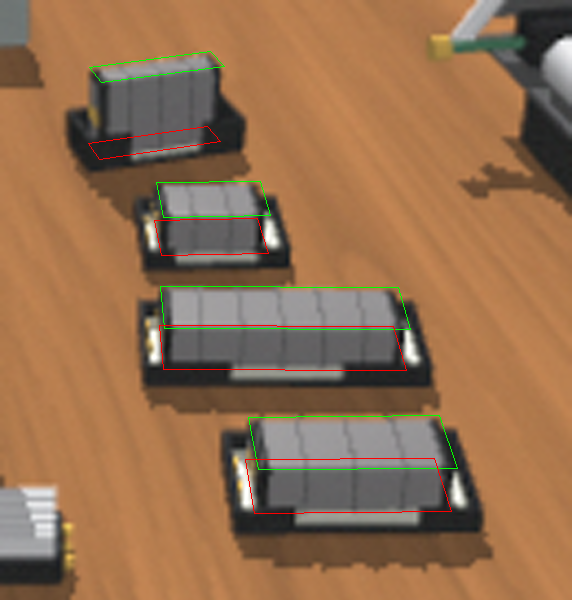

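Run:
```python
from plant import ticket,robot
s=robot.read_state();print(s["t"],s["force"],s["opening"]);print(ticket.close_job())
```

```text
26.35 [ 0.39443786 -0.24770886 -0.2330734 ] 0.09277012976720474
the job is handed in; nothing more can be done
None
```

All four battery packs are in their own cradles, and I handed the job in at about 26 s. I placed the three flat packs first. Then I lifted the thin pack out of the gap and stood it on edge in the narrow cradle. I never touched the speed controller or the wheel. The gripper was left open and clear, about 0.19 m above the bench.

In the last check I drew each pack's ideal outline over both camera images. All four packs matched to within about 2–4 mm of centre (limit 12 mm), aligned lengthwise, upright and at resting height on the cradle floor. The final force reading was near zero, so the arm was touching nothing.

No check failed or disagreed. The top camera only resolves about 2.4 mm per pixel and the calibration is good to about 2 mm, so the centring figures are no finer than that.

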